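# Fit the tray rail and hold the inlaid box's lid for its stay

## Robot

A 6-joint arm with a two-finger parallel gripper is mounted at the origin on the work surface. World frame = base frame: x ahead of the robot, y to its left, z up, the work surface at z = 0. Lengths are in mm, angles in rad, forces in N, time in s.
With the tool pointing down it reaches from about 275 to 750 mm from the base axis. Payload 10.2 kg.
Tool frame: the origin (TCP) lies at the very end of the fingers, on their centre line; the grasp point (between the pads) lies 19 mm behind it; z points along the fingers, y is the line along which they close (so a half turn about z gives the same grasp; the last joint's range is limited). The gripper opens to 85 mm and grips with 20 to 120 N. Pads are 22 mm wide; open, the fingers measure 114 mm over their backs; the gripper's body (76 mm by 85 mm) begins 54 mm behind the grasp point. The pads swing forward as they close: fully open they stand 13 mm farther back than shut.
Start: joints at [1.015, 0.313, 1.498, -0, 1.331, -0.223], TCP at [171.525, 496.196, 231.294] pointing down, gripper open.
Joint ranges: [-2.94, 2.94], [-0.97, 2.17], [0.19, 2.56], [-1.23, 4.37], [0.02, 3.11], [-2.88, 2.88]. Speed limits (rad/s): [2.39, 2.39, 3.01, 3.14, 3.14, 3.14].

## Interface

Orientations are given as a unit quaternion [w, x, y, z].
In Python, from rig import * gives the robot as it stands. The module is installed in compiled form; this text tells all that it offers.
- The arm moves only by the shell command python3 -m crank 'ROWS' [FORCE]. ROWS is JSON, a list that holds one entry, the list of rows, each a list of 7 numbers: the shift along the tool's x, y, z in units of 25 mm (1.0 is 25 mm), then the turn, a rotation vector about the tool's x, y, z in units of 8 degrees (1.0 is 8 degrees), then the finger opening in mm, from 0 to 85.4. A call has exactly 8 rows; each row shifts and turns the commanded pose from where the row before left it, along the tool's axes as they then stand; what a row does not reach is not made up. A row lasts 1/10 s, in which the tool goes at most 50 mm and 8.59 degrees, less where a joint would pass 70% of its speed; a pose out of reach is approached as far as the arm can. A call is refused whole if a number of a shift passes 1 or a number of a turn 1, either way. A call with a gripper value outside its range is refused whole. The fingers move at their own pace and stop on an object; FORCE is the grip in N (left out, the last holds). Time passes only in rows, so rows that do not move let the fingers close, or fill a call up. It gives the time, the measured TCP pose, the force, the opening and the grip force at its end, in the units of the state.
- sense(): the state, without advancing time (a new reading comes with each control period).
- capture(name): name is "scene" or "top" or "wrist"; returns the picture (480x640x3 uint8, blue, green, red); there is no depth.
- camera_model(name): a dict with "fx", "fy", "cx", "cy" (pixels), "k1" (the pictures are not rectified: a ray, as slopes to the right and down, at radius r is drawn at 1 + k1 r^2 times it, then the intrinsics apply), "world_from_camera" (4x4, takes a point from camera to world coordinates); the wrist camera has in their place "T_tool_cam" (4x4, takes a point from camera to tool coordinates, whose origin is the TCP and whose axes are the flange's). Camera axes: x right, y up, looking along -z (the intrinsics and any distortion apply to the point x, -y, -z); pixel columns grow to the right and rows downward; lengths in mm; the calibration is good to about 2 mm. A picture is of the moment at which its call begins: read the wrist's pose just before it. camera_model takes no time and is no camera call.
- finish_job(): hands the job in; it is judged then, once.
The state is a dict: "time_s": time; "joints": joint angles; "dq": joint speeds; "tau": joint torques, N m; "eef_pos": TCP position; "ee_rot": TCP orientation; "force": force on the tool from outside, world axes, zero at the start; "wrist_torque": the same for the moment, N m; "grip_width": opening from 0.0 (shut) to 1.0 (fully open); "grip_force": force on a finger pad.
Only numpy, scipy, OpenCV 4.12 (cv2) and the standard library are available. Lean on these libraries where they do the work, as an engineer would, in place of code of your own. Each camera call takes 0.05 s, during which the arm holds its last target. There are 200 camera calls.

## Task

We are fitting out the inlaid jewellery box, whose lid is leaning back fully open. Pick up the light wooden tray rail and lay it, without dropping it, across the box from the front ledge to the back ledge, down in the two notches, and let go of it. Then take the lid by its free edge, bring it forward without letting it drop, and finish while still holding it steady at 60 degrees open (0 is shut, 90 is straight up), so that I can screw on its brass stay; do not disturb the other things on the bench.

Things in the scene. Friction and masses are not known exactly. Their poses are not given: they have to be found in the camera images.
- box: Dark rosewood jewellery box with shell inlay, open on top, fixed to the bench. 200 mm deep (its x) x 280 wide (its y) x 120 high; walls and floor 10 mm. Origin: centre of its underside. Its +x points to its back wall, which carries the hinge, on the robot's right; z up. Inside it is 180 mm front to back; a ledge 14 mm wide, top 90 mm above the table, runs along the front wall and the back wall
- notch_front (a point): middle of the notch in the front ledge, on its floor, 75 mm above the table. The notch is open at the top and towards the inside, 26 mm wide (along box y), 15 mm deep, 14 mm long (along box x)
- notch_back (a point): the same for the notch in the back ledge, 166 mm from the front one
- rail_seat (a point): where the rail's origin belongs: midway between the two notches, at the height of their floors, 75 mm above the table. The seated rail runs along the box's x
- rail: Light wooden tray rail, a plain bar 170 mm long (its x) x 18 wide (its y) x 14 high, about 45 g, lying flat on the table left of the box. Origin: centre of its underside. Either end may go either way; seated, it lies in both notches, its top about flush with the ledges, with 4 mm of play on either side and 5 mm at either end
- hinge (a point): middle of the lid's hinge axis, on the outer edge of the box's back wall, at the rim, 120 mm above the table; the axis runs along the box's y
- lid_edge (a point): middle of the lid's free edge, at half its thickness. The lid is a flat board 12 mm thick, 280 wide along the hinge, 205 from the hinge axis to the free edge, about 0.42 kg. The axis lies in the plane of its inner (under) face: its middle plane is 6 mm outward of the axis. Upright, it reaches 325 mm above the table. The plain free edge can be pinched across its thickness
- lid (a joint): opening angle of the lid, rad: 0 shut on the rim, 1.571 straight up, 1.87 leaning back on the hinge's stop, where it rests at the start. The hinge is loose: short of upright the lid falls shut unless held. 60 degrees is 1.047
- screwdriver: bystander: screwdriver with red handle, 170 mm, lying near the rail
- stay: bystander: flat brass lid stay, about 150 mm long, up to 30 mm wide and 7 mm high, lying on the table close behind the box, on the hinge side. Origin near its middle, its length along its x
- bowl: bystander: white ceramic bowl of shell pieces, 112 mm across, 40 mm high, on the right, behind the lid
- tape: bystander: roll of tape lying flat, 84 mm across, 45 mm high, on the right, farther away than the bowl
Things that resemble listed ones, but are neither listed nor needed, are in the scene too. Of the things like the rail, leave any that is green or orange; of the rest the larger one is meant.

How it is judged (in metres and radians):
On the way:
1. the rail lies in both notches, let go, while the lid still leans back (horizontal distance between rail and rail_seat below 0.008 m and z of rail in the frame of rail_seat between -0.004 and 0.004 m and angle between the x axis of rail and the x axis of box, either way round below 0.07 rad and contact force between the fingers and rail below 0.1 N and value of joint lid above 1.6 rad), for 0.2 s.
At the end, for the whole second after the job is handed in: The lid stands still at 60 degrees open, within 5 degrees, carried by the robot's fingers alone; the rail lies down in both notches (within 8 mm along and across, 4 mm in height), not touching the lid (value of joint lid between 0.96 and 1.134 rad and velocity of joint lid between -0.06 and 0.06 rad/s and contact force between the fingers and lid above 0.3 N and contact force between rail and lid below 0.1 N and horizontal distance between rail and rail_seat below 0.008 m and z of rail in the frame of rail_seat between -0.004 and 0.004 m and angle between the x axis of rail and the x axis of box, either way round below 0.07 rad and linear speed of rail below 0.02 m/s); the arm keeps its last pose, push and grip.
It fails at once if the lid is let drop (falls fast, or goes below about 40 degrees) (velocity of joint lid below -2.5 rad/s or value of joint lid below 0.7 rad).
It fails at once if the rail is dropped from a height (contact force between the fingers and rail below 0.05 N and linear speed of rail above 0.55 m/s).
It fails at once if a bystander is shifted by more than 20 mm (distance of any of screwdriver, stay, bowl, tape from where it was at the start of the episode above 0.02 m).
It also fails if it takes over 51 s, if anything falls off the work surface, if the arm or the gripper's body presses on something with over 40 N, if the wrist force passes 120 N, or if a joint passes its speed limit or range.

## Working session

There is one attempt and no reset: what is moved stays moved. The work goes in short steps, Python scripts to look and compute and a shell command to move; the robot and the scene stay as the last step left them, time stands still between calls to the robot, and variables do not carry over. Pictures are saved under pics/ and viewed, at most 10 in all, crops included, and the job is handed in when it is done.

```bash
mkdir -p pics
python3 - <<'E'
from rig import *
import cv2, numpy as np, json
s=sense();print(s)
for n in("scene","top"):
    cv2.imwrite(f"pics/{n}0.png",capture(n))
for n in("scene","top","wrist"):
    print(n,{k:np.round(v,4).tolist() for k,v in camera_model(n).items()})
E
```

```text
{'time_s': 0.0, 'joints': array([ 1.01461842e+00,  3.13447886e-01,  1.49842789e+00, -7.72153554e-06,
        1.33101106e+00, -2.23446118e-01]), 'dq': array([ 0.00044559, -0.00090407,  0.00138559,  0.00014254, -0.00125452,
        0.00037003]), 'tau': array([-6.36064324e-04, -4.12246764e+01, -2.59750164e+01, -2.02876859e-04,
        3.94647679e-03, -1.56751838e-05]), 'eef_pos': array([171.37600093, 495.96951947, 230.73962189]), 'ee_rot': array([-2.42434974e-04,  1.65598580e-01,  9.86193030e-01, -5.99970046e-04]), 'force': array([ 0.71768643, -0.40786597,  0.57506475]), 'wrist_torque': array([-0.00966442,  0.00376852,  0.00508052]), 'grip_force': 0.0, 'grip_width': 0.9967485892694232}
scene {'fx': 571.7105, 'fy': 571.7105, 'cx': 319.2485, 'cy': 242.367, 'k1': -0.1419, 'world_from_camera': [[0.7777, -0.3797, 0.501, 1145.7467], [0.6282, 0.4995, -0.5966, -759.9114], [-0.0237, 0.7787, 0.627, 926.818], [0.0, 0.0, 0.0, 1.0]]}
top {'fx': 557.6457, 'fy': 557.6457, 'cx': 319.6955, 'cy': 238.3923, 'k1': -0.0325, 'world_from_camera': [[0.0004, 0.9949, -0.101, 339.0542], [-1.0, 0.0, -0.0036, -17.5644], [-0.0036, 0.101, 0.9949, 1653.1889], [0.0, 0.0, 0.0, 1.0]]}
wrist {'fx': 368.1488, 'fy': 368.1488, 'cx': 320.4828, 'cy': 236.9866, 'k1': -0.0745, 'T_tool_cam': [[0.0001, 0.9615, 0.275, 70.2281], [1.0, -0.0002, 0.0004, -1.0223], [0.0004, 0.275, -0.9615, -143.4838], [0.0, 0.0, 0.0, 1.0]]}
```

View pics/scene0.png

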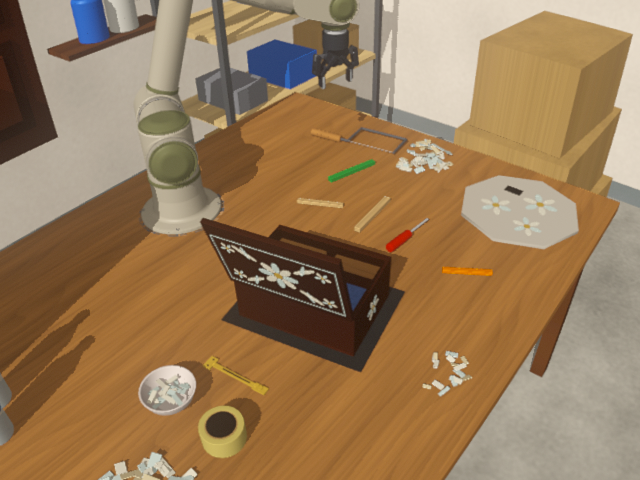

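View pics/top0.png

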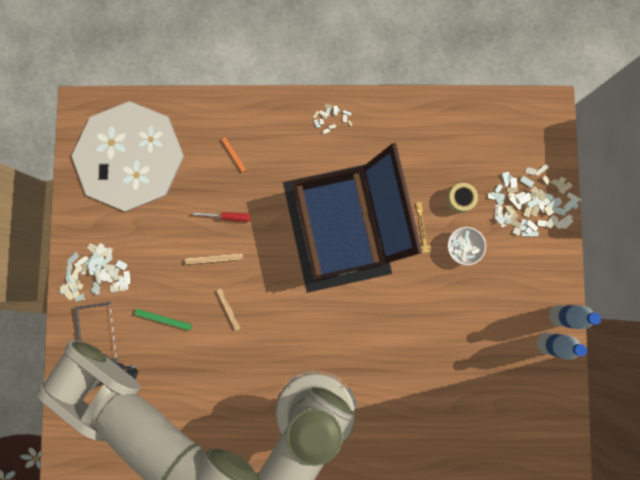

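The top view shows four rail-like things: light bars at (213,259), about 58 px ≈ 170 mm, and at (228,310), about 42 px ≈ 125 mm. There is also a green bar at (163,320) and an orange one at (233,155). I choose the longer light one at (213,259). The box is around (340,225), its lid leaning right, the stay is at (422,227), bowl (467,246), tape (463,196) and screwdriver (222,216).

```bash
cat > h.py <<'E'
from rig import *
import cv2, numpy as np
from scipy.spatial.transform import Rotation as R
def Rq(q): return R.from_quat(np.roll(q,-1))
def tool(s=None):
    s=s or sense(); T=np.eye(4); T[:3,:3]=Rq(s["ee_rot"]).as_matrix(); T[:3,3]=s["eef_pos"]; return T
def cam(n,T=None):
    m=camera_model(n); return m,(m["world_from_camera"] if n!="wrist" else T@m["T_tool_cam"])
def ray(n,uv,T=None):
    m,W=cam(n,T); W=np.array(W)
    K=np.array([[m["fx"],0,m["cx"]],[0,m["fy"],m["cy"]],[0,0,1]])
    p=cv2.undistortPoints(np.array([[uv]],float),K,np.array([m["k1"],0,0,0]))[0,0]
    return W[:3,3],W[:3,:3]@np.array([p[0],-p[1],-1])
def atz(n,uv,z,T=None):
    o,d=ray(n,uv,T); return o+d*(z-o[2])/d[2]
def tri(*rs):
    A=0;b=0
    for o,d in rs:
        d=d/np.linalg.norm(d);P=np.eye(3)-np.outer(d,d);A=A+P;b=b+P@o
    x=np.linalg.solve(A,b)
    return x,[round(float(np.linalg.norm(np.cross(x-o,d/np.linalg.norm(d)))),1) for o,d in rs]
def proj(n,X,T=None):
    m,W=cam(n,T); c=np.linalg.inv(W)@np.append(X,1); a=c[0]/-c[2];b=-c[1]/-c[2];k=1+m["k1"]*(a*a+b*b)
    return np.round([m["cx"]+m["fx"]*a*k,m["cy"]+m["fy"]*b*k],1)
def crop(img,x0,y0,w,h,k,name):
    cv2.imwrite(name,cv2.resize(img[y0:y0+h,x0:x0+w],None,fx=k,fy=k,interpolation=cv2.INTER_CUBIC))
E
python3 - <<'E'
from h import *
t=cv2.imread("pics/top0.png");s=cv2.imread("pics/scene0.png")
crop(t,180,140,260,160,3,"pics/topc.png")
crop(s,195,185,220,180,3.3,"pics/scenec.png")
E
```

```text
(no output)
```

View pics/topc.png

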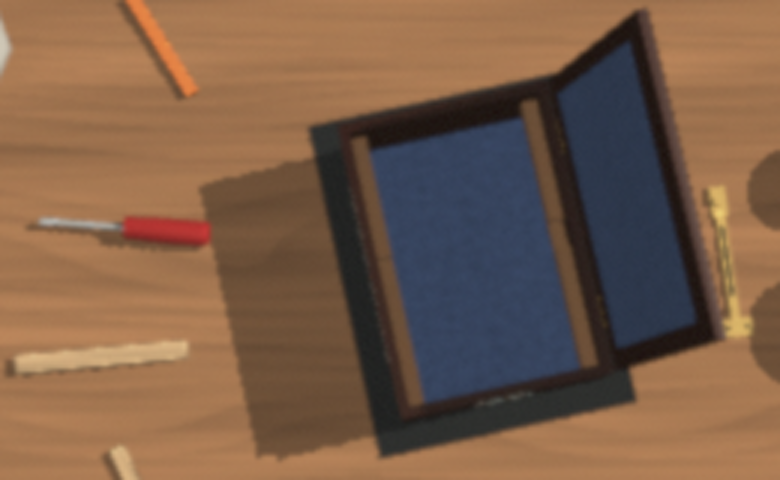

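View pics/scenec.png

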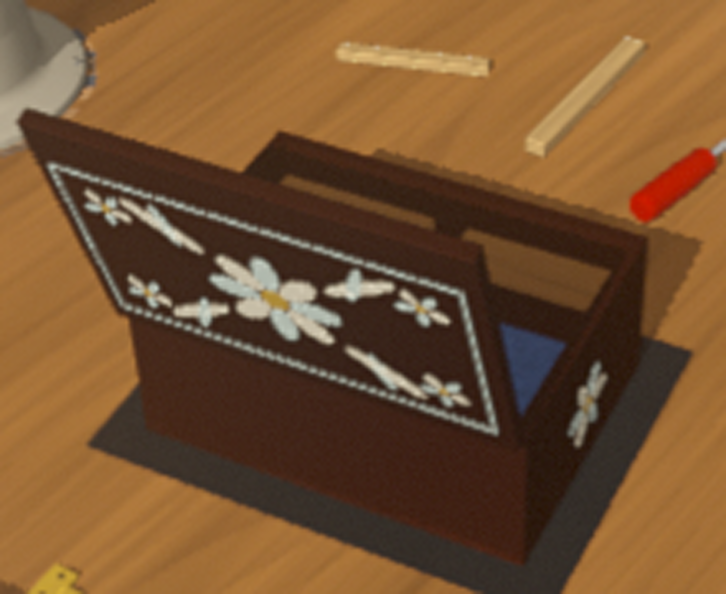

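Run:
```python
from h import *
np.set_printoptions(precision=1,suppress=True)
T=lambda u,v:(180+u/3,140+v/3)
S=lambda u,v:(195+u/3.3,185+v/3.3)
for nm,a,z in[("FL",(344,128),120),("FN",(404,418),120),("BN",(610,373),120),("BF",(553,79),120),("nf",(384,257),90),("nb",(561,219),90),("railL",(12,357),14),("railR",(188,348),14),("lidfar",(643,12),315),("lidnear",(718,338),315)]:
    print(nm,atz("top",T(*a),z))
print("FLtri",tri(ray("top",T(344,128)),ray("scene",S(646,240))))
print("FNtri",tri(ray("top",T(404,418)),ray("scene",S(280,133))))
print("railL",tri(ray("top",T(12,357)),ray("scene",S(636,43))))
print("railR",tri(ray("top",T(188,348)),ray("scene",S(536,145))))
print("nf",tri(ray("top",T(384,257)),ray("scene",S(445,225))))
print("lidfar",tri(ray("top",T(643,12)),ray("scene",S(483,250))))
print("lidnear",tri(ray("top",T(718,338)),ray("scene",S(20,112))))
```

```text
FL [651.2  58.  120. ]
FN [381.8   1.7 120. ]
BN [ 423.  -187.1  120. ]
BF [ 697.7 -137.   120. ]
nf [533.9  21.1  90. ]
nb [ 570.1 -145.8   90. ]
railL [444.4 388.9  14. ]
railR [453.3 215.5  14. ]
lidfar [ 708.1 -196.   315. ]
lidnear [ 440.4 -252.6  315. ]
FLtri (array([654.5,  60.3, 117.4]), [3.4, 3.4])
FNtri (array([383.2,   3. , 116.9]), [1.8, 1.8])
railL (array([442.7, 388.3,   9.1]), [2.6, 2.6])
railR (array([455.1, 217.6,   8.1]), [1.8, 1.8])
nf (array([529.5,  17.6,  97.1]), [4.9, 4.9])
lidfar (array([ 711.7, -193.8,  312.4]), [3.8, 3.8])
lidnear (array([ 440.2, -253.4,  313. ]), [0.6, 0.6])
```

```bash
cat >> h.py <<'E'
def down(yaw,tilt=0,tiltaxis=None):
    "tool pointing down, tool y at world heading yaw (deg)"
    a=np.radians(yaw);y=np.array([np.cos(a),np.sin(a),0]);z=np.array([0,0,-1.]);
    return np.column_stack([np.cross(y,z),y,z])
def plan(p,Rt,n,T=None):
    "n equal rows from current pose to p,Rt"
    T=tool() if T is None else T; R0=T[:3,:3]; w=R.from_matrix(R0.T@Rt).as_rotvec()/n
    M=sum(R0@R.from_rotvec(w*k).as_matrix() for k in range(n))
    d=np.linalg.solve(M,np.array(p)-T[:3,3])
    print("n",n,"rows",np.round(d/25,3).tolist(),np.round(np.degrees(w)/8,3).tolist())
E
python3 - <<'E'
from h import *
plan([449,302,140],down(3.4),16)
E
```

```text
n 16 rows [-0.864, 0.244, 0.227] [-0.001, 0.0, 0.528]
```

```bash
r='[-0.864,0.244,0.227,0,0,0.528,60]'; python3 -m crank '[[[-0.864,0.244,0.227,0,0,0.528,60],[-0.864,0.244,0.227,0,0,0.528,60],[-0.864,0.244,0.227,0,0,0.528,60],[-0.864,0.244,0.227,0,0,0.528,60],[-0.864,0.244,0.227,0,0,0.528,60],[-0.864,0.244,0.227,0,0,0.528,60],[-0.864,0.244,0.227,0,0,0.528,60],[-0.864,0.244,0.227,0,0,0.528,60]]]' 30
python3 -m crank '[[[-0.864,0.244,0.227,0,0,0.528,60],[-0.864,0.244,0.227,0,0,0.528,60],[-0.864,0.244,0.227,0,0,0.528,60],[-0.864,0.244,0.227,0,0,0.528,60],[-0.864,0.244,0.227,0,0,0.528,60],[-0.864,0.244,0.227,0,0,0.528,60],[-0.864,0.244,0.227,0,0,0.528,60],[-0.864,0.244,0.227,0,0,0.528,60]]]'
python3 - <<'E'
from h import *
T=tool();np.save("T1.npy",T);im=capture("wrist");cv2.imwrite("pics/w1.png",im);T=tool();np.save("T1.npy",T)
print(T.round(3),proj("wrist",[443,388,14],T),proj("wrist",[454,216,14],T),T.shape)
E
```

```text
time_s: 0.9
eef_pos: [340.5, 440.7, 185.2]
ee_rot: [-0.0, 0.446, 0.895, -0.0]
force: [0.7, -0.3, 0.3]
grip_width: 0.698
grip_force: 0.0
time_s: 1.7
eef_pos: [449.4, 301.1, 139.9]
ee_rot: [-0.0, 0.687, 0.726, -0.0]
force: [-0.0, 0.5, 0.4]
grip_width: 0.707
grip_force: 0.0
[[-5.00000e-02  9.99000e-01 -2.00000e-03  4.50133e+02]
 [ 9.99000e-01  5.00000e-02 -2.00000e-03  2.98588e+02]
 [-2.00000e-03 -2.00000e-03 -1.00000e+00  1.38996e+02]
 [ 0.00000e+00  0.00000e+00  0.00000e+00  1.00000e+00]] [318.2 101.2] [321.5 324.5] (4, 4)
```

View pics/w1.png

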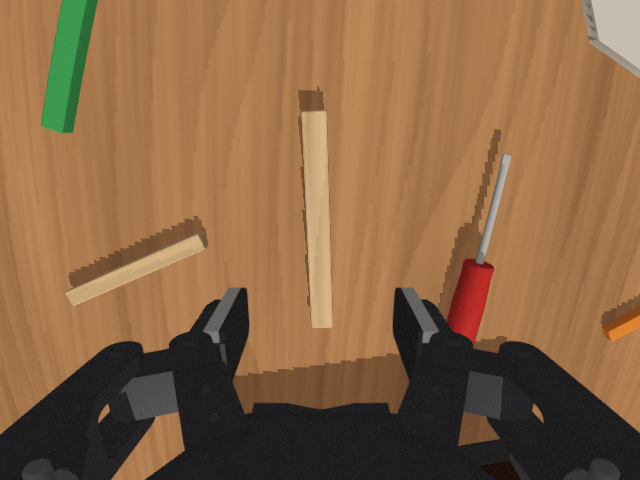

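The wrist view shows the rail's top, with its far end centred at (314,111) and its near end at (322,327). The screwdriver lies clear to the right, handle at about (470,290). This is the longest plain light bar, so the choice is confirmed.

Run:
```python
from h import *
T=np.load("T1.npy")
a=atz("wrist",(314,111.5),14,T);b=atz("wrist",(322,327),14,T)
print(a,b,np.linalg.norm(a-b),(a+b)/2)
Tc=lambda u,v:(180+u/3,140+v/3)
print(tri(ray("wrist",(314,111.5),T),ray("top",Tc(12,357))),tri(ray("wrist",(322,327),T),ray("top",Tc(188,348))))
d=a-b; yaw=np.degrees(np.arctan2(d[1],d[0]))-90; print("yaw",yaw)
c=(a+b)/2
plan([c[0],c[1],20],down(yaw),8)
```

```text
[440.4183601  381.01695282  14.        ] [454.52651586 213.71685406  14.        ] 167.8939043065797 [447.47243798 297.36690344  14.        ]
(array([441.52014181, 378.91662228,  54.67025495]), [0.2, 0.2]) (array([453.80817527, 215.10537448,  16.31755134]), [0.6, 0.6])
yaw 4.820259012193063
n 8 rows [-0.005, -0.013, 0.595] [-0.002, 0.002, -0.031]
```

```bash
python3 -m crank '[[[0,-0.02,0.8,0,0,-0.04,60],[0.01,-0.02,0.8,0,0,-0.04,60],[0.01,-0.02,0.8,0,0,-0.04,50],[0.01,-0.02,0.8,0,0,-0.04,45],[0.01,-0.02,0.8,0,0,-0.02,40],[0,-0.02,0.6,0,0,0,40],[0,0,0.4,0,0,0,40],[0,0,0.2,0,0,0,40]]]' 30
python3 - <<'E'
from h import *
capture("wrist");s=sense();T=tool(s);print(T.round(3),s["force"])
E
```

```text
time_s: 2.55
eef_pos: [445.6, 302.8, 9.7]
ee_rot: [-0.0, 0.677, 0.736, -0.001]
force: [0.2, -0.3, 0.5]
grip_width: 0.466
grip_force: 0.0
[[-8.40000e-02  9.96000e-01 -1.00000e-03  4.45600e+02]
 [ 9.96000e-01  8.40000e-02 -1.00000e-03  3.02717e+02]
 [-0.00000e+00 -1.00000e-03 -1.00000e+00  9.50400e+00]
 [ 0.00000e+00  0.00000e+00  0.00000e+00  1.00000e+00]] [-1.19621058  0.47201084 -1.1974218 ]
```

```bash
python3 -m crank '[[[-0.02,0.04,0.2,0,0,0,40],[-0.02,0.04,0.12,0,0,0,40],[0,0,0,0,0,0,30],[0,0,0,0,0,0,10],[0,0,0,0,0,0,10],[0,0,0,0,0,0,10],[0,0,0,0,0,0,10],[0,0,0,0,0,0,10]]]' 30
python3 - <<'E'
from h import *
im=capture("wrist");cv2.imwrite("pics/w2.png",im);s=sense();T=tool(s);print(T.round(3),s["force"],s["grip_width"],s["grip_force"]);np.save("T2.npy",T)
E
```

```text
time_s: 3.4
eef_pos: [448.3, 302.1, 2.9]
ee_rot: [0.0, 0.677, 0.736, 0.0]
force: [0.0, 0.6, 3.8]
grip_width: 0.197
grip_force: 30.6
[[-8.30000e-02  9.97000e-01  1.00000e-03  4.48342e+02]
 [ 9.97000e-01  8.30000e-02  0.00000e+00  3.02036e+02]
 [ 0.00000e+00  1.00000e-03 -1.00000e+00  2.83300e+00]
 [ 0.00000e+00  0.00000e+00  0.00000e+00  1.00000e+00]] [0.42761326 0.40584536 4.91315202] 0.2008058044843948 30.710853338241577
```

```bash
python3 -m crank '[[[0,0,-0.4,0,0,0,10],[0,0,-0.8,0,0,0,10],[0,0,-1,0,0,0,10],[0,0,-1,0,0,0,10],[0,0,-1,0,0,0,10],[0,0,-1,0,0,0,10],[0,0,-1,0,0,0,10],[0,0,-1,0,0,0,10]]]' 40
python3 - <<'E'
from h import *
s=sense();print(s["eef_pos"],s["grip_width"])
plan([500,0,190],down(12.2),16)
E
```

```text
time_s: 4.25
eef_pos: [447.7, 301.8, 183.9]
ee_rot: [-0.0, 0.677, 0.736, -0.0]
force: [-0.4, 0.0, -1.0]
grip_width: 0.196
grip_force: 40.0
[447.66269532 301.84735061 183.85240534] 0.19592672862035054
n 16 rows [-0.766, 0.021, -0.015] [-0.0, 0.0, -0.058]
```

```bash
python3 -m crank '[[[-0.766,0.021,-0.015,0,0,-0.058,10],[-0.766,0.021,-0.015,0,0,-0.058,10],[-0.766,0.021,-0.015,0,0,-0.058,10],[-0.766,0.021,-0.015,0,0,-0.058,10],[-0.766,0.021,-0.015,0,0,-0.058,10],[-0.766,0.021,-0.015,0,0,-0.058,10],[-0.766,0.021,-0.015,0,0,-0.058,10],[-0.766,0.021,-0.015,0,0,-0.058,10]]]'
python3 -m crank '[[[-0.766,0.021,-0.015,0,0,-0.058,10],[-0.766,0.021,-0.015,0,0,-0.058,10],[-0.766,0.021,-0.015,0,0,-0.058,10],[-0.766,0.021,-0.015,0,0,-0.058,10],[-0.766,0.021,-0.015,0,0,-0.058,10],[-0.766,0.021,-0.015,0,0,-0.058,10],[-0.766,0.021,-0.015,0,0,-0.058,10],[-0.766,0.021,-0.015,0,0,-0.058,10]]]'
python3 -m crank '[[[0,0,0,0,0,0,10],[0,0,0,0,0,0,10],[0,0,0,0,0,0,10],[0,0,0,0,0,0,10],[0,0,0,0,0,0,10],[0,0,0,0,0,0,10],[0,0,0,0,0,0,10],[0,0,0,0,0,0,10]]]'
python3 - <<'E'
from h import *
T=tool();im=capture("wrist");cv2.imwrite("pics/w3.png",im);np.save("T3.npy",T);print(T.round(3),tool()[:3,3])
E
```

```text
time_s: 5.05
eef_pos: [469.1, 149.5, 185.8]
ee_rot: [-0.0, 0.653, 0.758, -0.0]
force: [-0.0, 0.0, -0.8]
grip_width: 0.197
grip_force: 40.0
time_s: 5.85
eef_pos: [500.2, -0.5, 188.8]
ee_rot: [-0.0, 0.628, 0.778, -0.0]
force: [-0.3, 0.0, -1.0]
grip_width: 0.198
grip_force: 40.0
time_s: 6.65
eef_pos: [500.4, 0.2, 188.5]
ee_rot: [-0.0, 0.628, 0.778, 0.0]
force: [0.0, 0.6, -0.3]
grip_width: 0.197
grip_force: 40.0
[[-2.12000e-01  9.77000e-01  0.00000e+00  5.00415e+02]
 [ 9.77000e-01  2.12000e-01  0.00000e+00  2.42000e-01]
 [ 0.00000e+00  0.00000e+00 -1.00000e+00  1.88516e+02]
 [ 0.00000e+00  0.00000e+00  0.00000e+00  1.00000e+00]] [5.00416742e+02 1.99328886e-01 1.88493694e+02]
```

View pics/w3.png

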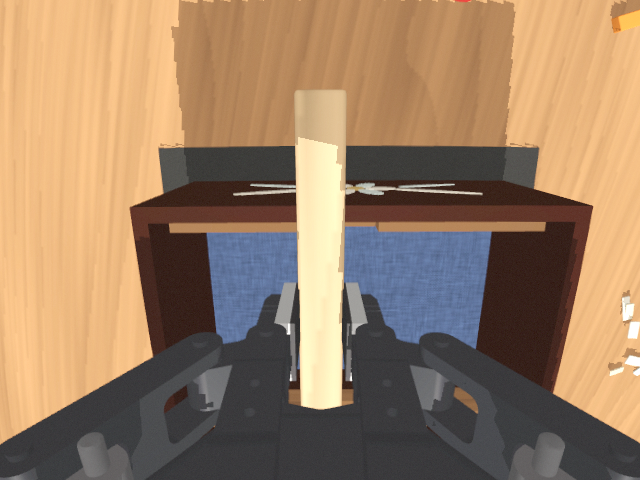

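The wrist view shows the rail held straight, far end at (320,91) and near end at (321,406). The box's front rim corners are at (132,208) and (592,206), and the front notch's right edge is at (378,230), partly hidden by the rail.

Run:
```python
from h import *
np.set_printoptions(precision=1,suppress=True)
T=np.load("T3.npy")
L=atz("wrist",(132,208),120,T);Rr=atz("wrist",(592,206),120,T);d=Rr-L
print(L,Rr,np.linalg.norm(d),np.degrees(np.arctan2(d[1],d[0])))
Tc=lambda u,v:(180+u/3,140+v/3)
S=lambda u,v:(195+u/3.3,185+v/3.3)
print("tri",tri(ray("wrist",(592,206),T),ray("top",Tc(344,128)),ray("scene",S(646,240))),tri(ray("wrist",(132,208),T),ray("top",Tc(404,418)),ray("scene",S(280,133))))
yb=d/np.linalg.norm(d); xb=np.array([yb[1],-yb[0],0]); m=(L+Rr)/2
print("yb,xb",yb,xb,"centre",m+100*xb,"hinge",m+200*xb)
for n,uv in(("ledgeL",(168,228)),("ledgeR",(545,226)),("notchR",(378,226))):
    p=atz("wrist",uv,90,T);print(n,p,(p-m)@yb,(p-m)@xb)
Ti=np.linalg.inv(T)
for uv in((320,91),(321,406),(295,91),(346,91),(300,405),(342,405)):
    print("rail",(Ti@np.append(atz("wrist",uv,T[2,3]+11.2,T),1))[:3])
for uv in ((384,257),(561,219)):
    p=atz("top",Tc(*uv),90);print((p-m)@yb,(p-m)@xb,p)
```

```text
[383.7   2.  120. ] [655.8  62.7 120. ] 278.79946269317816 12.572336537613847
tri (array([655.1,  61. , 118.4]), [2.3, 4.5, 2.5]) (array([383.3,   2.3, 118. ]), [1.0, 1.5, 2.2])
yb,xb [1.  0.2 0. ] [ 0.2 -1.   0. ] centre [541.5 -65.2 120. ] hinge [ 563.3 -162.8  120. ]
ledgeL [395.6 -16.1  90. ] -131.7354203295281 20.24810460360873
ledgeR [651.   40.9  90. ] 129.96316035948746 20.2742140376065
notchR [536.   15.7  90. ] 12.2819583801526 19.784039438767
rail [ 82.8  -1.1 -11.2]
rail [-45.8  -0.7 -11.2]
rail [ 82.8  -9.6 -11.2]
rail [ 82.8   7.8 -11.2]
rail [-45.3  -9.9 -11.2]
rail [-45.3   8.5 -11.2]
11.394419197817863 14.050995166237561 [533.9  21.1  90. ]
10.320535508362038 184.8376117984668 [ 570.1 -145.8   90. ]
```

```bash
python3 -m crank '[[[0,0.5,0,0,0,0,10],[0,0.5,0,0,0,0,10],[0,0.5,0,0,0,0,10],[0,0.5,0,0,0,0,10],[0,0.4,0,0,0,0,10],[0,0,0,0,0,0,10],[0,0,0,0,0,0,10],[0,0,0,0,0,0,10]]]'
python3 - <<'E'
from h import *
T=tool();im=capture("wrist");np.save("T4.npy",T);print(T.round(3)[:3,3],tool()[:3,3])
a=cv2.imread("pics/w3.png")
k=3
x=cv2.resize(a[195:250,130:390],None,fx=k,fy=k,interpolation=cv2.INTER_CUBIC)
y=cv2.resize(im[195:250,130:390],None,fx=k,fy=k,interpolation=cv2.INTER_CUBIC)
z=cv2.resize(cv2.imread("pics/top0.png")[175:240,290:387],None,fx=4,fy=4,interpolation=cv2.INTER_CUBIC)
z=cv2.copyMakeBorder(z,0,0,0,x.shape[1]-z.shape[1],cv2.BORDER_CONSTANT)
cv2.imwrite("pics/w4.png",im);cv2.imwrite("pics/cmp.png",np.vstack([x,y,np.clip(z*1.6,0,255).astype(np.uint8)]))
print(np.vstack([x,y,z]).shape)
E
```

```text
time_s: 7.5
eef_pos: [558.6, 12.8, 188.5]
ee_rot: [-0.0, 0.628, 0.778, -0.0]
force: [-0.6, -0.8, -1.1]
grip_width: 0.198
grip_force: 40.0
[558.647  12.78  188.507] [558.68899789  12.76468219 188.59533783]
(590, 780, 3)
```

View pics/cmp.png

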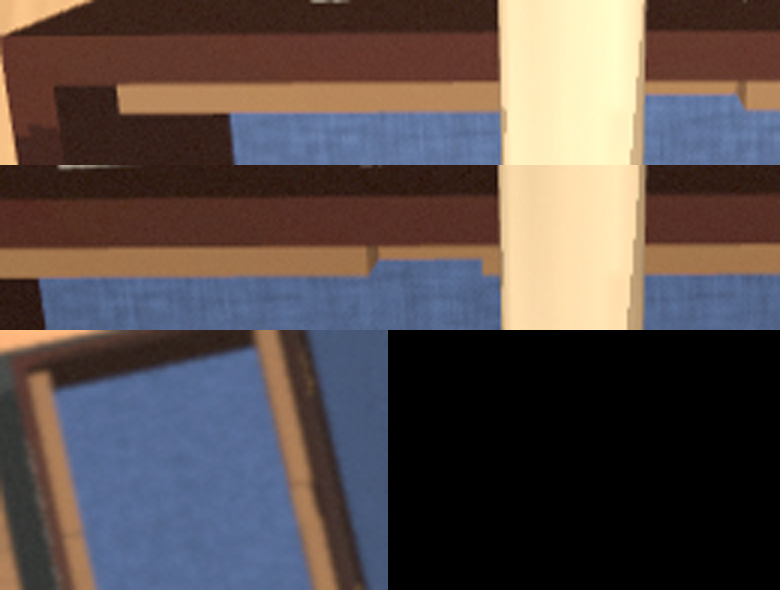

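The second strip shows the whole front notch: its ledge-top inner corners are at (253,231.7) and (290.7,231) in the full picture. In the first strip, its right corner is at (378.7,231).

Run:
```python
from h import *
np.set_printoptions(precision=1,suppress=True)
T3=np.load("T3.npy");T=np.load("T4.npy")
a=atz("wrist",(253,231.7),90,T);b=atz("wrist",(290.7,231),90,T);c=atz("wrist",(378.7,231),90,T3)
print(a,b,c,tri(ray("wrist",(290.7,231),T),ray("wrist",(378.7,231),T3)))
L=atz("wrist",(132,208),120,T3);Rr=atz("wrist",(592,206),120,T3);m=(L+Rr)/2
for yaw in(12.1,12.57):
    t=np.radians(yaw);yb=np.array([np.cos(t),np.sin(t),0]);xb=np.array([yb[1],-yb[0],0])
    print(yaw,[( (p-m)@yb,(p-m)@xb) for p in(a,b,c)])
    n=(a+b)/2
    # ledge inner edge is box x=-100+10+14 -> seat 76 mm further
    print("seat by notch",n+76*xb,"by rim",m+100*xb)
```

```text
[511.9   6.3  90. ] [537.   12.3  90. ] [537.4  12.4  90. ] (array([537. ,  12.8,  91.8]), [0.0, 0.0])
12.1 [(np.float64(-13.152583023088328), np.float64(23.82111627041215)), (np.float64(12.642758172693348), np.float64(23.278591648147223)), (np.float64(13.080686075575473), np.float64(23.19711472769972))]
seat by notch [540.4 -65.   90. ] by rim [540.7 -65.4 120. ]
12.57 [(np.float64(-13.347544063421916), np.float64(23.71242476050765)), (np.float64(12.451379558453572), np.float64(23.381516426992466)), (np.float64(12.889961078888339), np.float64(23.30363455091418))]
seat by notch [541.  -64.9  90. ] by rim [541.5 -65.2 120. ]
```

Run:
```python
from h import *
plan([541.3,-62.7,145],down(12.35),6)
```

```text
n 6 rows [-0.467, -0.22, 0.291] [-0.0, 0.0, -0.003]
```

```bash
python3 -m crank '[[[-0.467,-0.22,0.29,0,0,-0.003,10],[-0.467,-0.22,0.29,0,0,-0.003,10],[-0.467,-0.22,0.29,0,0,-0.003,10],[-0.467,-0.22,0.29,0,0,-0.003,10],[-0.467,-0.22,0.29,0,0,-0.003,10],[-0.467,-0.22,0.29,0,0,-0.003,10],[0,0,0,0,0,0,10],[0,0,0,0,0,0,10]]]'
python3 - <<'E'
from h import *
plan([541.3,-62.7,77.8],down(12.35),6)
T=tool();cv2.imwrite("pics/w5.png",capture("wrist"));np.save("T5.npy",T);print(T.round(3),sense()["grip_width"])
E
```

```text
time_s: 8.35
eef_pos: [541.7, -62.8, 145.0]
ee_rot: [-0.0, 0.627, 0.779, 0.0]
force: [-0.1, -0.7, 0.5]
grip_width: 0.196
grip_force: 40.0
n 6 rows [0.001, -0.003, 0.448] [0.0, -0.0, -0.001]
[[-2.13000e-01  9.77000e-01 -0.00000e+00  5.41736e+02]
 [ 9.77000e-01  2.13000e-01  0.00000e+00 -6.27860e+01]
 [ 0.00000e+00  0.00000e+00 -1.00000e+00  1.44985e+02]
 [ 0.00000e+00  0.00000e+00  0.00000e+00  1.00000e+00]] 0.20153541087887034
```

View pics/w5.png

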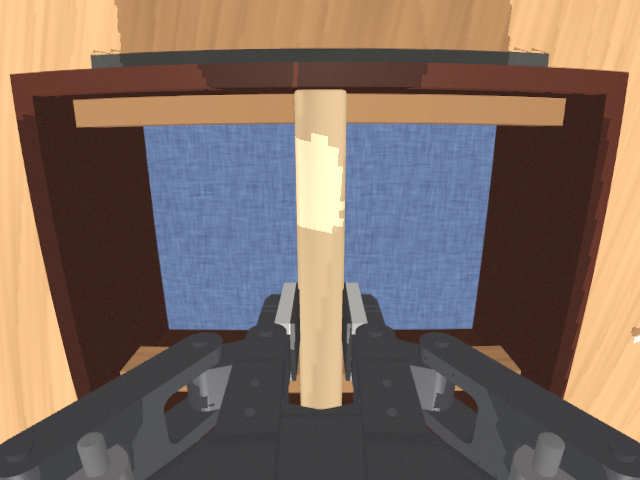

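The view shows the rail centred over the box: its midline is at column 320 and the front ledge runs from 75 to 565. I'll lower it.

```bash
python3 -m crank '[[[0,-0.01,0.5,0,0,0,10],[0,-0.01,0.5,0,0,0,10],[0,0,0.5,0,0,0,10],[0,0,0.5,0,0,0,10],[0,0,0.3,0,0,0,10],[0,0,0.2,0,0,0,10],[0,0,0.1,0,0,0,10],[0,0,0,0,0,0,10]]]'
python3 -m crank '[[[0,0,0.04,0,0,0,10],[0,0,0.04,0,0,0,10],[0,0,0,0,0,0,10],[0,0,0,0,0,0,10],[0,0,0,0,0,0,10],[0,0,0,0,0,0,10],[0,0,0,0,0,0,10],[0,0,0,0,0,0,10]]]'
```

```text
time_s: 9.2
eef_pos: [541.3, -62.7, 79.9]
ee_rot: [-0.0, 0.627, 0.779, -0.0]
force: [-0.9, -0.3, -0.5]
grip_width: 0.194
grip_force: 40.0
time_s: 10.0
eef_pos: [541.2, -62.7, 78.0]
ee_rot: [0.0, 0.627, 0.779, 0.0]
force: [-0.1, -0.2, 0.4]
grip_width: 0.193
grip_force: 40.0
```

```bash
python3 -m crank '[[[0,0,0.03,0,0,0,10],[0,0,0.03,0,0,0,10],[0,0,0,0,0,0,10],[0,0,0,0,0,0,10],[0,0,0,0,0,0,10],[0,0,0,0,0,0,10],[0,0,0,0,0,0,10],[0,0,0,0,0,0,10]]]'
```

```text
time_s: 10.8
eef_pos: [541.3, -62.7, 77.9]
ee_rot: [0.0, 0.627, 0.779, 0.0]
force: [-5.6, 1.5, 12.2]
grip_width: 0.197
grip_force: 41.6
```

```bash
python3 -m crank '[[[0,0,-0.02,0,0,0,24],[0,0,0,0,0,0,28],[0,0,0,0,0,0,34],[0,0,0,0,0,0,40],[0,0,0,0,0,0,45],[0,0,0,0,0,0,45],[0,0,0,0,0,0,45],[0,0,0,0,0,0,45]]]'
python3 -m crank '[[[0,0,-0.3,0,0,0,45],[0,0,-0.6,0,0,0,45],[0,0,-1,0,0,0,45],[0,0,-1,0,0,0,45],[0,0,-1,0,0,0,45],[0,0,-1,0,0,0,45],[0,0,-1,0,0,0,45],[0,0,0,0,0,0,45]]]'
python3 - <<'E'
from h import *
T=tool();cv2.imwrite("pics/w6.png",capture("wrist"));np.save("T6.npy",T);print(T.round(3))
E
```

```text
time_s: 11.6
eef_pos: [541.2, -62.7, 77.0]
ee_rot: [-0.0, 0.627, 0.779, -0.0]
force: [-0.1, -0.3, -0.4]
grip_width: 0.528
grip_force: 0.0
time_s: 12.4
eef_pos: [542.4, -63.1, 228.4]
ee_rot: [0.003, 0.627, 0.779, 0.001]
force: [0.6, -0.6, -0.3]
grip_width: 0.525
grip_force: 0.0
[[-2.14000e-01  9.77000e-01  6.00000e-03  5.42370e+02]
 [ 9.77000e-01  2.14000e-01 -2.00000e-03 -6.30570e+01]
 [-3.00000e-03  6.00000e-03 -1.00000e+00  2.28373e+02]
 [ 0.00000e+00  0.00000e+00  0.00000e+00  1.00000e+00]]
```

View pics/w6.png

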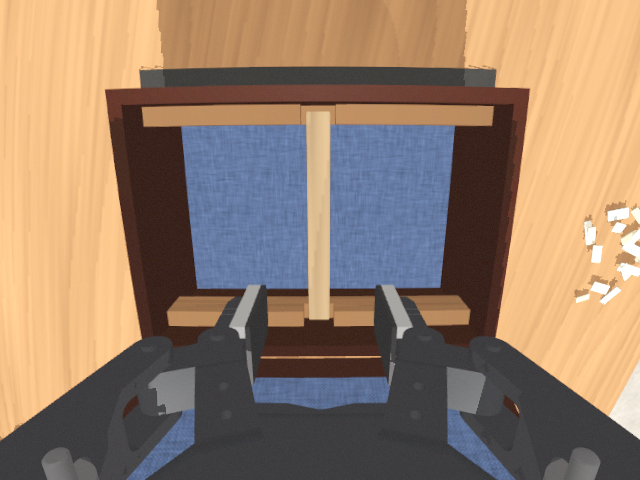

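The rail lies in both notches: the front notch spans 301–335 with the rail at 307–330, and the back notch spans 304–334 with the rail at 308–329. Next is the lid.

```bash
cat >> h.py <<'E'
t_=np.radians(12.35);YB=np.array([np.cos(t_),np.sin(t_),0]);XB=np.array([YB[1],-YB[0],0]);ZB=np.array([0,0,1.])
H=np.array([541,-65,120])+100*XB
def lidpose(th,s,out=6.):
    "tool pose: TCP s mm from hinge along lid at th deg, on mid-plane"
    a=np.radians(th);l=-np.cos(a)*XB+np.sin(a)*ZB;n=np.sin(a)*XB+np.cos(a)*ZB
    return H+s*l+out*n,np.column_stack([np.cross(n,-l),n,-l])
E
python3 - <<'E'
from h import *
p,Rm=lidpose(107.1,240);print(p,tool()[:3,3],sense()["joints"].round(2))
plan([548,-100,400],Rm,16)
T=np.eye(4);T[:3,:3]=Rm;T[:3,3]=[548,-100,400]
plan(p+[0,0,35],Rm,8,T)
E
```

```text
[ 578.70851081 -237.22462779  347.6260816 ] [541.68386715 -62.85204271 226.21241673] [-0.33  0.36  1.45 -0.    1.33 -0.55]
n 16 rows [-0.044, 0.007, -0.444] [0.106, 0.104, 0.698]
n 8 rows [0.003, 0.698, -0.124] [0.0, 0.0, 0.0]
```

```bash
python3 -m crank '[[[-0.044,0.007,-0.444,0.106,0.104,0.698,60],[-0.044,0.007,-0.444,0.106,0.104,0.698,60],[-0.044,0.007,-0.444,0.106,0.104,0.698,60],[-0.044,0.007,-0.444,0.106,0.104,0.698,60],[-0.044,0.007,-0.444,0.106,0.104,0.698,60],[-0.044,0.007,-0.444,0.106,0.104,0.698,60],[-0.044,0.007,-0.444,0.106,0.104,0.698,60],[-0.044,0.007,-0.444,0.106,0.104,0.698,60]]]'
python3 -m crank '[[[-0.044,0.007,-0.444,0.106,0.104,0.698,60],[-0.044,0.007,-0.444,0.106,0.104,0.698,60],[-0.044,0.007,-0.444,0.106,0.104,0.698,60],[-0.044,0.007,-0.444,0.106,0.104,0.698,60],[-0.044,0.007,-0.444,0.106,0.104,0.698,60],[-0.044,0.007,-0.444,0.106,0.104,0.698,60],[-0.044,0.007,-0.444,0.106,0.104,0.698,60],[-0.044,0.007,-0.444,0.106,0.104,0.698,60]]]'
python3 - <<'E'
from h import *
capture("wrist");p,Rm=lidpose(107.1,240)
print(tool().round(2),Rm.round(2),sense()["joints"].round(2))
plan(p+[0,0,35],Rm,8)
E
```

```text
time_s: 13.25
eef_pos: [545.7, -75.9, 312.0]
ee_rot: [-0.081, 0.874, 0.478, -0.01]
force: [-0.7, -0.1, -0.9]
grip_width: 0.702
grip_force: 0.0
time_s: 14.05
eef_pos: [548.0, -100.2, 397.8]
ee_rot: [-0.149, 0.983, 0.104, -0.018]
force: [0.4, 0.7, -0.2]
grip_width: 0.699
grip_force: 0.0
[[ 9.8000e-01  1.9000e-01 -6.0000e-02  5.4806e+02]
 [ 2.0000e-01 -9.4000e-01  2.9000e-01 -1.0102e+02]
 [-0.0000e+00 -3.0000e-01 -9.6000e-01  3.9930e+02]
 [ 0.0000e+00  0.0000e+00  0.0000e+00  1.0000e+00]] [[ 0.98  0.2  -0.06]
 [ 0.21 -0.93  0.29]
 [ 0.   -0.29 -0.96]] [-0.5   0.43  0.94  0.24  1.97  0.94]
n 8 rows [0.008, 0.692, -0.126] [-0.001, 0.001, -0.01]
```

```bash
python3 -m crank '[[[0.008,0.692,-0.126,0,0,-0.01,60],[0.008,0.692,-0.126,0,0,-0.01,60],[0.008,0.692,-0.126,0,0,-0.01,60],[0.008,0.692,-0.126,0,0,-0.01,60],[0.008,0.692,-0.126,0,0,-0.01,60],[0.008,0.692,-0.126,0,0,-0.01,60],[0.008,0.692,-0.126,0,0,-0.01,60],[0.008,0.692,-0.126,0,0,-0.01,60]]]'
python3 -m crank '[[[0,0,0,0,0,0,60],[0,0,0,0,0,0,60],[0,0,0,0,0,0,60],[0,0,0,0,0,0,60],[0,0,0,0,0,0,60],[0,0,0,0,0,0,60],[0,0,0,0,0,0,60],[0,0,0,0,0,0,60]]]'
python3 - <<'E'
from h import *
T=tool();cv2.imwrite("pics/w7.png",capture("wrist"));np.save("T7.npy",T);p,Rm=lidpose(107.1,240)
print(T.round(3),sense()["joints"].round(2))
plan(p,Rm,4)
for s in(-6,6):
  for yy in(0,60,140):
    q=lidpose(107.1,205,6+s)[0]+yy*YB; print(s,yy,proj("wrist",q,T))
E
```

```text
time_s: 14.9
eef_pos: [580.1, -237.6, 379.9]
ee_rot: [-0.149, 0.982, 0.112, -0.017]
force: [0.4, -0.3, -0.2]
grip_width: 0.706
grip_force: 0.0
time_s: 15.7
eef_pos: [580.0, -236.0, 381.8]
ee_rot: [-0.148, 0.983, 0.111, -0.017]
force: [-0.0, -0.6, 0.9]
grip_width: 0.702
grip_force: 0.0
[[ 9.75000e-01  2.14000e-01 -6.60000e-02  5.79997e+02]
 [ 2.24000e-01 -9.31000e-01  2.87000e-01 -2.36022e+02]
 [ 0.00000e+00 -2.94000e-01 -9.56000e-01  3.81770e+02]
 [ 0.00000e+00  0.00000e+00  0.00000e+00  1.00000e+00]] [-0.65  0.66  0.61  0.22  2.09  0.78]
n 4 rows [-0.015, 0.109, 0.323] [-0.001, 0.005, 0.017]
-6 0 [327.9 252.6]
-6 60 [329.5 151.1]
-6 140 [331.8  -5.4]
6 0 [347.8 252.8]
6 60 [350.9 151.3]
6 140 [355.1  -5. ]
```

View pics/w7.png

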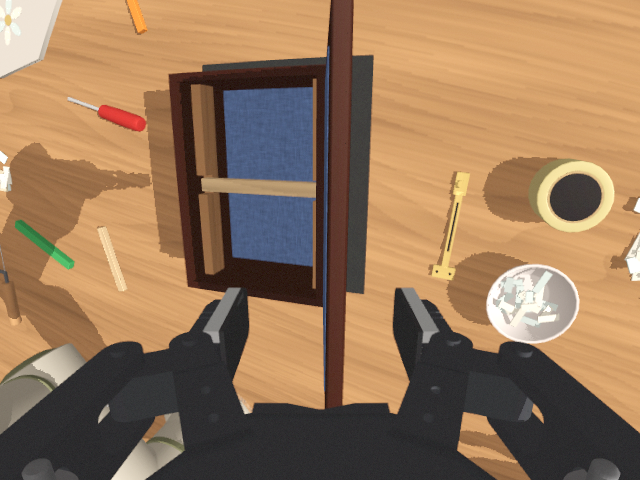

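The edge is seen at columns 331–354 at the top and 330–350 near row 200. I predicted 330–355 and 329–350, so the lid pose is confirmed and lies between the fingers.

Run:
```python
from h import *
p,Rm=lidpose(107.1,181);plan(p,Rm,7)
```

```text
n 7 rows [-0.008, 0.062, 0.522] [-0.0, 0.003, 0.01]
```

```bash
python3 -m crank '[[[-0.008,0.2,0.5,0,0,0.01,60],[-0.008,0.15,0.55,0,0,0.01,60],[-0.008,0.084,0.6,0,0,0.01,60],[-0.008,0,0.6,0,0,0.01,60],[-0.008,0,0.6,0,0,0.01,60],[-0.008,0,0.5,0,0,0.01,60],[-0.008,0,0.3,0,0,0.01,60],[0,0,0,0,0,0,60]]]'
python3 - <<'E'
from h import *
capture("wrist");p,Rm=lidpose(107.1,181);plan(p,Rm,1);print(sense()["force"])
E
```

```text
time_s: 16.55
eef_pos: [574.8, -220.0, 290.7]
ee_rot: [-0.148, 0.983, 0.106, -0.018]
force: [0.6, -0.5, -0.1]
grip_width: 0.703
grip_force: 0.0
n 1 rows [0.001, 0.002, 0.009] [-0.003, 0.02, -0.002]
[-0.4748295   0.10878926  0.38851479]
```

```bash
python3 -m crank '[[[0,0,0,0,0,0,45],[0,0,0,0,0,0,30],[0,0,0,0,0,0,20],[0,0,0,0,0,0,14],[0,0,0,0,0,0,6],[0,0,0,0,0,0,6],[0,0,0,0,0,0,6],[0,0,0,0,0,0,6]]]' 40
python3 - <<'E'
from h import *
for g in (1,):
    s=sense();T=tool(s);print(s["force"],s["grip_width"],s["grip_force"],s["wrist_torque"])
    r=T[:3,3]-H;x=r@XB;z=r[2];rho=np.hypot(x,z)
    print(x,z,rho,np.degrees(np.arctan2(z,-x)),np.degrees(np.arcsin(6/rho)))
# rows: turn +theta toward closed: body twist about hinge
th0=107.1;n=24;dth=(60-th0)/n
a,Ra=lidpose(th0,181);b,Rb=lidpose(th0+dth,181)
T=np.eye(4);T[:3,:3]=Ra;T[:3,3]=a;plan(b,Rb,1,T)
E
```

```text
time_s: 17.4
eef_pos: [574.9, -219.6, 291.9]
ee_rot: [-0.148, 0.983, 0.107, -0.017]
force: [-2.3, 4.1, 3.3]
grip_width: 0.135
grip_force: 41.1
[-2.34511488  4.12437085  3.26274114] 0.13458289437617696 41.14452302455902 [0.52065082 0.29613226 0.11583139]
58.25403168395181 171.90469397067295 181.5069034956676 108.72018360506955 1.8943484273160132
n 1 rows [-0.0, -0.248, -0.004] [-0.245, 0.0, 0.0]
```

```bash
python3 -m crank '[[[0,-0.124,-0.002,-0.122,0,0,6],[0,-0.248,-0.004,-0.245,0,0,6],[0,-0.248,-0.004,-0.245,0,0,6],[0,-0.248,-0.004,-0.245,0,0,6],[0,-0.248,-0.004,-0.245,0,0,6],[0,-0.248,-0.004,-0.245,0,0,6],[0,-0.248,-0.004,-0.245,0,0,6],[0,-0.248,-0.004,-0.245,0,0,6]]]'
cat > st.py <<'E'
from h import *
s=sense();T=tool(s);r=T[:3,3]-H;x=r@XB;z=r[2];rho=np.hypot(x,z)
th=np.degrees(np.arctan2(z,-x))-np.degrees(np.arcsin(6/rho));n=T[:3,1]
print("theta pos",th,"rho",rho,"theta tool",np.degrees(np.arctan2(n@XB,n[2])),"y",r@YB,s["force"].round(1),s["wrist_torque"].round(2),s["grip_width"],s["joints"].round(2))
E
python3 st.py
```

```text
time_s: 18.2
eef_pos: [565.1, -175.6, 301.3]
ee_rot: [-0.02, 0.994, 0.108, -0.003]
force: [-0.8, 0.7, 1.7]
grip_width: 0.13
grip_force: 41.3
theta pos 92.28647521541242 rho 181.74541482267128 theta tool 92.28867596150778 y -0.10756038864748148 [-0.8  0.7  1.7] [0.23 0.16 0.05] 0.12994001258206417 [-0.51  0.44  1.13  0.03  1.59  0.84]
```

Tracking well, so I'll continue to about 62.

```bash
python3 -m crank '[[[0,-0.248,-0.004,-0.245,0,0,6],[0,-0.248,-0.004,-0.245,0,0,6],[0,-0.248,-0.004,-0.245,0,0,6],[0,-0.248,-0.004,-0.245,0,0,6],[0,-0.248,-0.004,-0.245,0,0,6],[0,-0.248,-0.004,-0.245,0,0,6],[0,-0.248,-0.004,-0.245,0,0,6],[0,-0.248,-0.004,-0.245,0,0,6]]]'
python3 st.py
python3 -m crank '[[[0,-0.248,-0.004,-0.245,0,0,6],[0,-0.248,-0.004,-0.245,0,0,6],[0,-0.248,-0.004,-0.245,0,0,6],[0,-0.248,-0.004,-0.245,0,0,6],[0,-0.248,-0.004,-0.245,0,0,6],[0,-0.248,-0.004,-0.245,0,0,6],[0,-0.124,-0.002,-0.122,0,0,6],[0,0,0,0,0,0,6]]]'
python3 st.py
```

```text
time_s: 19.0
eef_pos: [554.4, -127.2, 298.4]
ee_rot: [0.116, 0.987, 0.107, 0.012]
force: [-3.0, 1.3, 5.9]
grip_width: 0.127
grip_force: 41.8
theta pos 76.581122532138 rho 182.07843820220765 theta tool 76.57833518483507 y -0.20356165041405905 [-3.   1.3  5.9] [ 0.34  0.53 -0.08] 0.12705646266653914 [-0.34  0.33  1.32 -0.2   1.37  1.04]
time_s: 19.8
eef_pos: [546.0, -89.2, 286.0]
ee_rot: [0.225, 0.968, 0.106, 0.023]
force: [-5.7, 2.9, 6.5]
grip_width: 0.132
grip_force: 42.1
theta pos 63.719910164312296 rho 182.26450594768778 theta tool 63.906438890884736 y -0.2799978204183255 [-5.7  2.9  6.5] [ 0.2   0.71 -0.38] 0.13166736418939567 [-0.19  0.29  1.46 -0.44  1.24  1.28]
```

```bash
python3 -m crank '[[[0,-0.16,-0.003,-0.16,0,0,6],[0,-0.16,-0.003,-0.16,0,0,6],[0,-0.1,-0.002,-0.1,0,0,6],[0,-0.04,-0.001,-0.04,0,0,6],[0,0,0,0,0,0,6],[0,0,0,0,0,0,6],[0,0,0,0,0,0,6],[0,0,0,0,0,0,6]]]'
python3 -m crank '[[[0,0,0,0,0,0,6],[0,0,0,0,0,0,6],[0,0,0,0,0,0,6],[0,0,0,0,0,0,6],[0,0,0,0,0,0,6],[0,0,0,0,0,0,6],[0,0,0,0,0,0,6],[0,0,0,0,0,0,6]]]'
python3 st.py
```

```text
time_s: 20.6
eef_pos: [543.9, -79.5, 281.2]
ee_rot: [0.255, 0.961, 0.105, 0.027]
force: [-6.0, 4.6, 7.4]
grip_width: 0.134
grip_force: 42.4
time_s: 21.4
eef_pos: [543.9, -79.5, 281.2]
ee_rot: [0.255, 0.961, 0.105, 0.027]
force: [-6.1, 5.0, 8.8]
grip_width: 0.131
grip_force: 42.4
theta pos 60.254041187714364 rho 182.32770428941055 theta tool 60.27969020358598 y -0.30763819824444827 [-6.1  5.   8.8] [ 0.47  0.82 -0.41] 0.13066143397996866 [-0.14  0.29  1.49 -0.52  1.22  1.36]
```

```bash
python3 -c "
from rig import *
print(finish_job())"
```

```text
the job is handed in; nothing more can be done
None
```

The rail lies let go in both notches, and the job is handed in with the gripper still holding the lid steady at about 60° open; that angle comes from the gripper's measured pose.

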